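Fit the copper lap on the keyed spindle

ROBOT

A 6-joint arm with a two-finger parallel gripper is mounted at the origin on a cart in front of the work surface, level with it; the furniture and walls round the work are solid. World frame = base frame: x ahead of the robot, y to its left, z up, the work surface at z = 0. Lengths are in m, angles in rad, forces in N, time in s.
With the tool pointing down it reaches from about 0.35 to 0.85 m from the base axis. Payload 8.1 kg.
Tool frame: the origin (TCP) lies on the centre line of the jaws, within the pads' length; the fingertips stand robot.tip_reach ahead of it and the grasp point (between the pads) lies 5 mm behind it (robot.tip_reach is the distance from the TCP to the fingertips, in m); z points along the fingers, y is the direction in which the jaws open and shut (so a half turn about z gives the same grasp; the last joint's range is limited). The gripper opens to 93 mm and grips with 3 to 60 N. Pads are 15 mm wide; open, the fingers measure 128 mm over their backs; the gripper's body (75 mm by 188 mm) begins 65 mm behind the grasp point.
Start: joints at [-1.332, 0.13, 1.488, -0, 1.523, -0.085], TCP at [0.191, -0.569, 0.233] pointing down, gripper open.
Joint ranges: [-2.96, 2.96], [-0.89, 2.26], [0.02, 2.5], [-1.34, 4.48], [0, 2.73], [-2.66, 2.66]. Speed limits (rad/s): [2.39, 2.39, 2.79, 3.14, 3.14, 3.14].

INTERFACE

Orientations are given as a rotation vector (axis times angle).
In Python, from plant import sensors, read_camera, robot gives the robot as it stands.
- The arm moves only by the tool play_rows, never from a script. Its argument "series" is a list that holds one entry, the list of rows, each a list of 5 numbers: the closure, from -1 (fully open) to 1 (shut), then the shift along the world's x, y, z in m, then the turn about the world's z in rad. A call has 1 to 8 rows; each row is the pose to reach, as a shift and turn from the pose commanded when the call began; what a row does not reach only later rows make up. A row lasts 1/10 s, in which the tool goes at most 50 mm and 8.59 degrees, less where a joint would pass 70% of its speed; a pose out of reach is approached as far as the arm can. A call with a gripper value outside its range is refused whole. The fingers move at their own pace and stop on an object; "force" is the grip in N (left out, the last holds). Time passes only in rows, so rows that repeat a pose let the fingers close. It gives the time, the measured TCP pose, the force and the opening at its end, in the units of the state.
- sensors.read_state(): the state, without advancing time (a new reading comes with each control period).
- read_camera(name): name is "side" or "top" or "wrist"; returns a dict with "color" (480x640x3 uint8, red, green, blue), "range_z" (480x640 float32, m along the optical axis (not along the pixel's ray), 0 where there is no reading), "intrinsics" (3x3 intrinsics, pixels), "rvec" (rotation vector, rad) and "tvec" (3), from world to camera coordinates, as OpenCV has them. Camera axes: x right, y down, z forward; pixel columns grow to the right and rows downward; lengths in m; the calibration is good to about 2 mm. A picture is of the moment at which its call begins.
- robot.close_job(): hands the job in, once; it reports no verdict.
The state is a dict: "t": time; "q": joint angles; "dq": joint speeds; "joint_torque": joint torques, N m; "tool_pos": TCP position; "orientation": TCP orientation; "force": force on the tool from outside, world axes, zero at the start; "wrist_torque": the same for the moment, N m; "opening": finger opening in m.
Only numpy, scipy, OpenCV 4.12 (cv2) and the standard library are available. Lean on these libraries where they do the work, as an engineer would, in place of code of your own. Each camera call takes 0.05 s, during which the arm holds its last target.

TASK

Put the copper polishing lap on the small lap machine: pick it up by its black hub, turn it until the slot through the hub lines up with the brass drive key of the spindle, lower it gently (do not drop it) until it sits fully home and flat on the flange, and let go. Leave the grey lap where it lies.

Things in the scene. Friction and masses are not known exactly. Their poses are not given: they have to be found in the camera images.
- copper_lap: Lap to fit, loose, flat on the bench: copper disc, diameter 100, 8 thick, with an oblong black hub on it, 66 long (x) by 44 wide (y), flat-sided, top 42 mm above the disc's underside. A slot 50 long (x) by 22 wide (y) runs right through hub and disc. Grip the hub across its 44 mm width. Origin: centre of the disc's underside; z up. Half a turn makes no difference. 0.22 kg.
- grey_lap: A lap of the same shape and size with a grey disc, loose on the bench; not to be moved. Origin: centre of the disc's underside.
- spindle: Fixed spindle nose of the grey lap machine (box 170 x 150, pan rim 140 across, 9 mm below the seat): dark flange 64 across with a brass key on it, 42 long (x), 14 thick (y), 27 high, top and ends rounded. Origin: centre of the flange's top face (seat), 66 mm above the bench; z up. Lap home: underside on the flange, origins meet, lap x along spindle x, either way round.
Not all that is in view belongs to the job. Of the things shaped like the copper_lap, the copper one is meant.

How it is judged:
At the end, for the whole second after the job is handed in: The copper lap is at rest on the spindle's flange, key in slot: its origin within 5 mm of the seat's height and 12 mm of the spindle's axis sideways, its x axis within 0.35 rad of the key's (either way round), level within 0.1 rad; the grey lap is within 30 mm of where it started (z of copper_lap in the frame of spindle between -0.005 and 0.005 m and horizontal distance between copper_lap and spindle below 0.012 m and angle between the x axis of copper_lap and the x axis of spindle, either way round below 0.35 rad and angle between copper_lap's own z axis and vertical below 0.1 rad and linear speed of copper_lap below 0.02 m/s and distance of grey_lap from where it was at the start of the episode below 0.03 m); the robot touches nothing.
It fails at once if the grey lap was moved 30 mm or more (distance of grey_lap from where it was at the start of the episode above 0.03 m).
It fails at once if the copper lap was dropped onto the spindle (faster than 0.55 m/s within 30 mm of home) (distance between copper_lap and spindle below 0.03 m and linear speed of copper_lap above 0.55 m/s).
It also fails if it takes over 38 s, if anything falls off the work surface, if the arm or the gripper's body presses on something with over 40 N, if the wrist force passes 120 N, or if a joint passes its speed limit or range.

## Working session

There is one attempt and no reset: what is moved stays moved. The work goes in short steps, Python scripts to look and compute and a tool call to move; the robot and the scene stay as the last step left them, time stands still between calls to the robot, and variables do not carry over. Pictures are saved under pics/ and viewed, and the job is handed in when it is done.

Besides the shell and the picture viewer there is one more tool, called after ">>>" in YAML: its name, and indented under it one key for each argument. play_rows: Moves the arm, as the interface text tells. Its arguments: {"type":"object","properties":{"series":{"type":"array","items":{"type":"array","items":{"type":"array","items":{"type":"number"}}}},"force":{"type":"number"}},"required":["series"]}

```bash
ls; mkdir -p pics
python3 - <<'E'
from plant import sensors, read_camera, robot
import cv2,numpy as np
s=sensors.read_state();print(s['t'],s['tool_pos'],s['orientation'],s['opening'],robot.tip_reach)
for n in ['top','side']:
    c=read_camera(n);cv2.imwrite(f'pics/{n}0.png',c['color'][:,:,::-1]);np.savez(f'{n}0.npz',**c)
    print(n,c['intrinsics'],c['rvec'],c['tvec'])
E
```

```text
pics
0.0 [ 0.19078196 -0.568294    0.23160451] [-3.09874276e+00 -5.06078880e-01  2.75437605e-04] 0.09289043134551768 0.014
top [[460.97375507   0.         322.94193031]
 [  0.         460.97375507 242.93930871]
 [  0.           0.           1.        ]] [ 2.16898336 -2.10759841  0.21951916] [-0.02719307  0.53670655  1.06160811]
side [[488.48265244   0.         312.51882061]
 [  0.         488.48265244 238.20505518]
 [  0.           0.           1.        ]] [ 0.47973702 -2.66736869  1.30041429] [0.47061569 0.16894818 0.98518898]
```

View pics/top0.png

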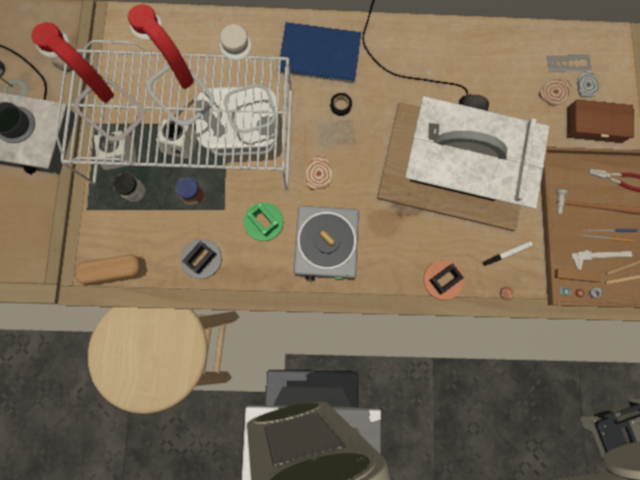

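View pics/side0.png

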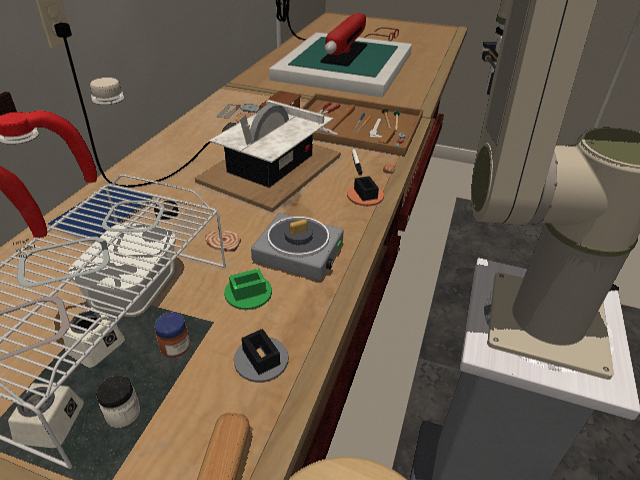

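The top view shows the copper lap at about (445,280), the grey lap at (201,259), a green decoy at (263,222), and the spindle with its brass key at (327,240). Next I'll measure the copper lap and the key.

```bash
cat > h.py <<'E'
import cv2,numpy as np
def ray(c,uv,z):
    R,_=cv2.Rodrigues(np.array(c['rvec']));t=np.array(c['tvec']).ravel();K=np.array(c['intrinsics'])
    uv=np.atleast_2d(uv).astype(float)
    d=(np.linalg.inv(K)@np.c_[uv,np.ones(len(uv))].T).T@R   # R^T d
    o=-R.T@t
    return o+d*((z-o[2])/d[:,2])[:,None]
def big(m,box=None):
    m=m.astype(np.uint8)
    if box:
        k=np.zeros_like(m);k[box[1]:box[3],box[0]:box[2]]=1;m=m*k
    n,l,s,_=cv2.connectedComponentsWithStats(m)
    return l==1+np.argmax(s[1:,4])
def rect(c,m,z,hull=True):
    ys,xs=np.nonzero(m);P=ray(c,np.c_[xs,ys],z)[:,:2].astype(np.float32)*1000
    (cx,cy),(w,h),a=cv2.minAreaRect(P)
    bp=cv2.boxPoints(((cx,cy),(w,h),a));e=[bp[1]-bp[0],bp[2]-bp[1]];e=max(e,key=np.linalg.norm)
    return (cx,cy),(w,h),np.arctan2(e[1],e[0])%np.pi, P.mean(0), len(P)
E
python3 - <<'E'
from h import *
for n,bc,bs in [('top',(415,250,475,310),(290,200,365,280)),('side',(340,165,390,212),(250,210,345,275))]:
    c=dict(np.load(f'{n}0.npz'));im=c['color'];h=cv2.cvtColor(im,cv2.COLOR_RGB2HSV)
    H,S,V=[h[:,:,i].astype(int) for i in range(3)]
    hub=big((V<60),bc);print(n,'hub@.042',rect(c,hub,.042))
    disc=big((H<12)&(S>130)&(V>100),bc);print('disc@.008',rect(c,disc|hub,.008))
    key=big((H>10)&(H<30)&(S>120)&(V>90),bs);print('key@.085',rect(c,key,.088))
    for b,nm in((bc,'c'),(bs,'s')):
        cv2.imwrite(f'pics/{n}0{nm}.png',cv2.resize(im[b[1]:b[3],b[0]:b[2],::-1],None,fx=6,fy=6,interpolation=0))
    ys,xs=np.nonzero(key);print(xs.mean(),ys.mean())
E
```

```text
top hub@.042 ((460.7912292480469, -309.9609680175781), (39.24500274658203, 68.09857177734375), np.float32(2.2207985), array([ 460.3686 , -311.17468], dtype=float32), 285)
disc@.008 ((463.3509521484375, -317.4353332519531), (49.94626998901367, 75.76770782470703), np.float32(2.2258554), array([ 463.96997, -316.69775], dtype=float32), 356)
key@.085 ((542.4306030273438, -19.25266456604004), (38.07795715332031, 12.431960105895996), np.float32(0.8712228), array([542.1886 , -19.78061], dtype=float32), 81)
326.9012345679012 237.9506172839506
side hub@.042 ((457.0428466796875, -290.2846984863281), (62.30851364135742, 107.25456237792969), np.float32(2.2054462), array([ 456.47284, -288.6223 ], dtype=float32), 444)
disc@.008 ((470.96795654296875, -324.9501037597656), (98.70685577392578, 136.53726196289062), np.float32(2.2912512), array([ 465.28287, -324.52643], dtype=float32), 716)
key@.085 ((541.5181274414062, -63.34549331665039), (93.93611145019531, 49.2339973449707), np.float32(0.11299223), array([540.89496 , -60.724224], dtype=float32), 203)
305.6896551724138 213.6551724137931
```

>>> play_rows:
  series:
    - [[-1,0.03,0.03,0,0.12],[-1,0.07,0.06,0,0.25],[-1,0.11,0.1,0,0.37],[-1,0.15,0.14,0,0.5],[-1,0.19,0.18,0,0.62],[-1,0.23,0.22,0,0.75],[-1,0.26,0.25,0,0.87],[-1,0.27,0.258,0,1.0]]

```text
t: 0.9
tool_pos: [0.4627, -0.3078, 0.2323]
orientation: [-2.471, -1.939, -0.001]
force: [0.0, -0.1, 0.9]
opening: 0.0928
```

>>> play_rows:
  series:
    - [[-1,0,0,0,0.13],[-1,0,0,0,0.26],[-1,0,0,0,0.4],[-1,0,0,0,0.53],[-1,0,0,0,0.66],[-1,0,0,0,0.8],[-1,0,0,0,0.9],[-1,0,0,0,0.9]]

```text
t: 1.7
tool_pos: [0.4607, -0.3106, 0.2321]
orientation: [-1.389, -2.817, -0.0]
force: [0.8, -0.4, -0.0]
opening: 0.0929
```

Run:
```python
from plant import sensors, read_camera, robot
from h import *
s=sensors.read_state();print(s['t'],s['tool_pos'],s['orientation'],s['q'])
c=read_camera('wrist');cv2.imwrite('pics/w1.png',c['color'][:,:,::-1]);np.savez('w1.npz',**c)
```

```text
1.7 [ 0.46070361 -0.3106217   0.2321217 ] [-1.38893496e+00 -2.81684236e+00 -3.01795686e-04] [-6.85484749e-01  1.18900921e-02  1.61329965e+00 -2.31864349e-05
  1.51735550e+00 -1.34008361e+00]
```

View pics/w1.png

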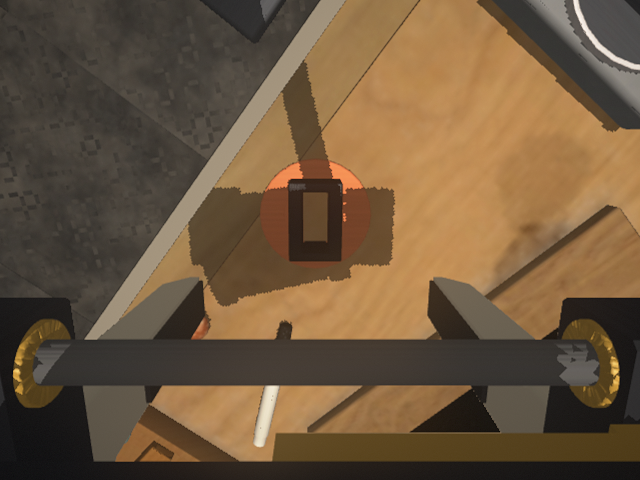

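View pics/top0s.png

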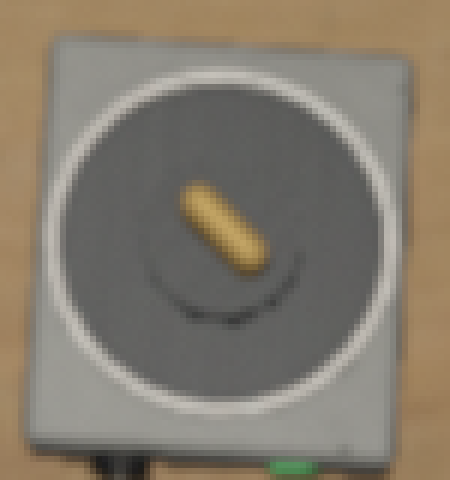

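The wrist view shows the copper lap centred near (315,215), with its hub nearly square to the jaws. I'll use the depth data to locate the hub top, and use the rim plus the key for the spindle.

```bash
cat >> h.py <<'E'
def cloud(c):
    z=c['range_z'].astype(float);v,u=np.indices(z.shape);K=np.array(c['intrinsics'])
    p=np.stack([(u-K[0,2])/K[0,0]*z,(v-K[1,2])/K[1,1]*z,z],-1)
    R,_=cv2.Rodrigues(np.array(c['rvec']));return (p-np.array(c['tvec']).ravel())@R
E
python3 - <<'E'
from h import *
c=dict(np.load('w1.npz'));P=cloud(c);im=c['color'];h=cv2.cvtColor(im,cv2.COLOR_RGB2HSV)
m=(abs(P[...,2]-.042)<.006)&(c['range_z']>0);m=big(m,(250,150,390,290));print(np.median(P[m][:,2]))
print('hub depth',rect(c,m,.042))
H,S,V=[h[:,:,i].astype(int) for i in range(3)]
d=big((((H<9)|(H>170))&(S>150)),(250,150,390,290))
cs,_=cv2.findContours(d.astype(np.uint8),0,1);pt=max(cs,key=cv2.contourArea)[:,0]
X=(ray(c,pt,.008)[:,:2]*1000).astype(np.float32);print('disc ellipse',cv2.fitEllipse(cv2.convexHull(X)))
c=dict(np.load('top0.npz'));P=cloud(c);im=c['color'];h=cv2.cvtColor(im,cv2.COLOR_RGB2HSV);H,S,V=[h[:,:,i].astype(int) for i in range(3)]
r=big((V>185)&(S<60),(290,200,365,280))
k=np.zeros(r.shape,np.uint8);k[200:280,290:365]=1
g=((V>175)&(S<45)&(k>0)); cs,_=cv2.findContours(g.astype(np.uint8),0,1);q=max(cs,key=lambda a:cv2.contourArea(cv2.convexHull(a)));
for z in(.057,):
  X=(ray(c,cv2.convexHull(q)[:,0],z)[:,:2]*1000).astype(np.float32);print('rim',z,cv2.fitEllipse(X))
key=big((H>10)&(H<30)&(S>100)&(V>80),(305,220,350,260));print('key',rect(c,key,.092),np.percentile(P[key][:,2],[10,50,90]))
m=(abs(P[...,2]-.042)<.006);m=big(m,(415,250,475,310));print('hub top cam',rect(c,m,.042))
E
```

```text
0.04264292471923678
hub depth ((463.9341735839844, -314.739013671875), (43.88554763793945, 66.10084533691406), np.float32(2.2206655), array([ 463.5062, -314.3141], dtype=float32), 2749)Traceback (most recent call last):
  File "<stdin>", line 6, in <module>
  File "h.py", line 13, in big
    return l==1+np.argmax(s[1:,4])
                ~~~~~~~~~^^^^^^^^^
    return _wrapfunc(a, 'argmax', axis=axis, out=out, **kwds)
    return bound(*args, **kwds)
ValueError: attempt to get argmax of an empty sequence
```

Run:
```python
from h import *
c=dict(np.load('top0.npz'));P=cloud(c);im=c['color'];h=cv2.cvtColor(im,cv2.COLOR_RGB2HSV);H,S,V=[h[:,:,i].astype(int) for i in range(3)]
k=np.zeros(V.shape,np.uint8);k[205:275,296:358]=1
print(V[240,290:365],S[240,290:365])
g=((V>170)&(S<60)&(k>0)); cs,_=cv2.findContours(g.astype(np.uint8),0,1);q=max(cs,key=lambda a:cv2.contourArea(cv2.convexHull(a)));
for z in(.057,):
  X=(ray(c,cv2.convexHull(q)[:,0],z)[:,:2]*1000).astype(np.float32);print('rim',z,cv2.fitEllipse(X))
key=big((H>10)&(H<30)&(S>100)&(V>80),(305,220,350,260));print('key',rect(c,key,.092),np.percentile(P[key][:,2],[10,50,90]))
m=(abs(P[...,2]-.042)<.006);m=big(m,(415,250,475,310));print('hub top cam',rect(c,m,.042))
```

```text
[162 163 163 164 160 141 133 163 188 170 119  97  99 100  98  99  97  97
  97  99  97  98  97  93  93  96  97  94  94  94  95  95  95  90  91 107
 131 154 173 187 193 184 166 143 115  97  94  94  93  95  95  96  95  94
  95  96  95  95  95  94  94  93  92 129 185 192 155 119 137 156 160 160
 161 161 161] [ 99 100  99  98  97  80  33  16  16  17  13   5   5   5   5   5   5   5
   5   5   5   3   3   3   5   5   8   3   3   3   3   3   8  20  70 119
 134 131 127 123 122 125 127 116  69  16   5   5   3   5   3   8   3   3
   3   5   5   5   5   3   5   5   6  16  17  16  15  43  97 101  99  99
 100 100 101]
rim 0.057 ((544.1799926757812, -19.638689041137695), (139.9776153564453, 140.24911499023438), 9.085289001464844)
key ((541.9085083007812, -19.255722045898438), (41.26546096801758, 13.29764461517334), np.float32(0.8040149), array([541.80695 , -19.322496], dtype=float32), 105) [0.08162954 0.09123406 0.09432005]
hub top cam ((462.7313232421875, -312.5609130859375), (43.93118667602539, 67.81138610839844), np.float32(2.2255297), array([ 462.9032 , -312.62546], dtype=float32), 332)
```

>>> play_rows:
  series:
    - [[-1,0.003,-0.004,-0.04,0],[-1,0.003,-0.004,-0.08,0],[-1,0.003,-0.004,-0.12,0],[-1,0.003,-0.004,-0.15,0],[-1,0.003,-0.004,-0.175,0],[-1,0.003,-0.004,-0.195,0],[-1,0.003,-0.004,-0.201,0],[-1,0.003,-0.004,-0.201,0]]
  force: 35

```text
t: 2.55
tool_pos: [0.4632, -0.3142, 0.0306]
orientation: [-1.393, -2.813, -0.001]
force: [-0.2, 0.3, -0.3]
opening: 0.0933
```

>>> play_rows:
  series:
    - [[1,0,0,0,0],[1,0,0,0,0],[1,0,0,0,0],[1,0,0,0,0],[1,0,0,0,0],[1,0,0,0,0],[1,0,0,0,0],[1,0,0,0,0]]
  force: 35

```text
t: 3.35
tool_pos: [0.4638, -0.3149, 0.0317]
orientation: [-1.392, -2.816, 0.0]
force: [-1.5, 0.3, 1.5]
opening: 0.0439
```

>>> play_rows:
  series:
    - [[1,0,0,0.02,0],[1,0,0,0.05,0],[1,0,0.01,0.09,-0.12],[1,0,0.04,0.13,-0.25],[1,0,0.07,0.15,-0.38],[1,0,0.1,0.16,-0.51],[1,-0.005,0.13,0.16,-0.64],[1,-0.01,0.16,0.16,-0.77]]

```text
t: 4.15
tool_pos: [0.4537, -0.1536, 0.1917]
orientation: [2.353, 2.081, 0.0]
force: [1.1, -0.0, -3.3]
opening: 0.044
```

>>> play_rows:
  series:
    - [[1,0,0.02,0,-0.12],[1,0,0.035,0,-0.25],[1,0,0.045,0,-0.37],[1,0,0.045,0,-0.5],[1,0,0.045,0,-0.62],[1,0,0.045,0,-0.62],[1,0,0.045,0,-0.62]]

```text
t: 4.85
tool_pos: [0.4536, -0.1097, 0.1912]
orientation: [-2.87, -1.277, 0.001]
force: [-0.4, -0.4, -2.7]
opening: 0.0437
```

Run:
```python
from plant import sensors, read_camera, robot
from h import *
s=sensors.read_state();print(s['t'],s['tool_pos'],s['orientation'],s['q'],s['opening'])
for n in('wrist','side'):
    c=read_camera(n);cv2.imwrite(f'pics/{n}2.png',c['color'][:,:,::-1]);np.savez(f'{n}2.npz',**c)
```

```text
4.85 [ 0.4536365  -0.10969954  0.19122258] [-2.86966823e+00 -1.27702144e+00  8.25478478e-04] [-3.47250683e-01 -2.14709453e-01  1.89931086e+00  7.48196068e-05
  1.45779204e+00  3.86149778e-01] 0.043738042912381585
```

View pics/wrist2.png

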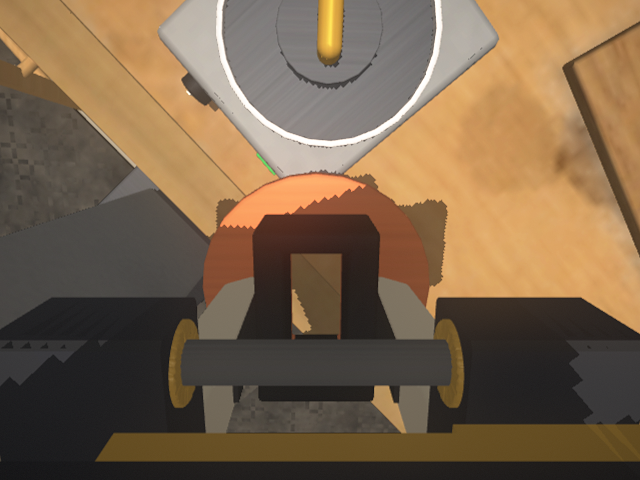

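View pics/side2.png

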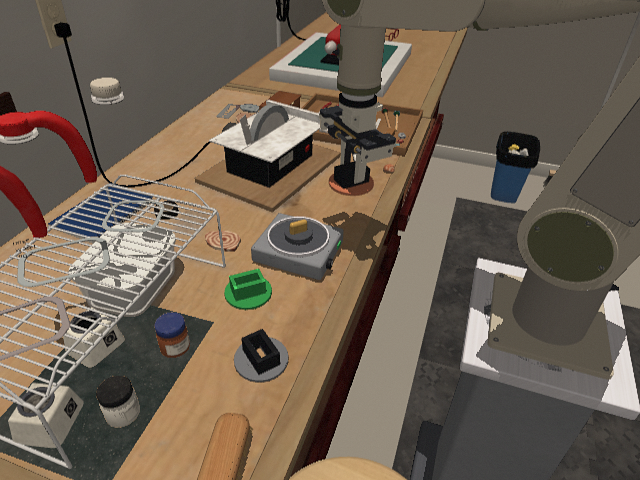

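The lap is held, and the slot nearly parallels the key, but the top of the image cuts the key off at (330,0–60). I'll back off a little so the whole key is in view.

>>> play_rows:
  series:
    - [[1,-0.02,-0.02,0,0],[1,-0.03,-0.035,0,0],[1,-0.03,-0.035,0,0],[1,-0.03,-0.035,0,0]]

```text
t: 5.35
tool_pos: [0.424, -0.1449, 0.1917]
orientation: [-2.873, -1.272, -0.001]
force: [-0.2, 0.2, -3.1]
opening: 0.0438
```

Run:
```python
from plant import sensors, read_camera, robot
from h import *
s=sensors.read_state();T=s['tool_pos'];o=s['orientation'];print(s['t'],T,2*np.arctan2(o[1],o[0])%np.pi)
c=read_camera('wrist');cv2.imwrite('pics/wrist3.png',c['color'][:,:,::-1]);np.savez('wrist3.npz',**c)
P=cloud(c);h=cv2.cvtColor(c['color'],cv2.COLOR_RGB2HSV);H,S,V=[h[:,:,i].astype(int) for i in range(3)]
key=(H>15)&(H<32)&(S>130)&(P[...,2]>.068)&(P[...,2]<.1);key=big(key,(200,0,450,170));ys,xs=np.nonzero(key);print('key px',xs.min(),xs.max(),ys.min(),ys.max())
for lo in(.068,.085,.089):
    k=key&(P[...,2]>lo);X=P[k][:,:2].astype(np.float32)*1000;print(lo,cv2.minAreaRect(X),X.mean(0),P[k][:,2].max())
    w,v=np.linalg.eigh(np.cov(X.T));print('ang',np.arctan2(v[1,1],v[0,1])%np.pi)
rim=((V>200)&(S<40)&(P[...,2]>.045)&(P[...,2]<.075)).astype(np.uint8)
rim=big(rim,(100,0,560,250));X=P[rim][:,:2]
A=np.c_[X,np.ones(len(X))];s_=np.linalg.lstsq(A,(X**2).sum(1),rcond=None)[0];print('rim fit',s_[:2]/2,np.sqrt(s_[2]+(s_[:2]**2).sum()/4),len(X))
# flange
f=(abs(P[...,2]-.066)<.003)&(c['range_z']>0);f=big(f,(200,0,450,170));print('flange',cv2.minEnclosingCircle(P[f][:,:2].astype(np.float32)*1000),np.median(P[f][:,2]))
# hub top
zt=T[2]+.0118
m=(abs(P[...,2]-(zt-.0))<.006)&(V<70);m=big(m,(230,150,400,420));X=P[m][:,:2].astype(np.float32)*1000;print('hub',cv2.minAreaRect(X),np.median(P[m][:,2]))
d=((H<12)|(H>172))&(S>110)&(c['range_z']>0)&(P[...,2]>.12);d=big(d,(150,120,480,420));Q=P[d];print('disc z',np.median(Q[:,2]));hull=cv2.convexHull(Q[:,:2].astype(np.float32)*1000)
print('disc encl',cv2.minEnclosingCircle(hull))
A=np.c_[Q,];pl=np.linalg.lstsq(np.c_[Q[:,:2],np.ones(len(Q))],Q[:,2],rcond=None)[0];print('tilt',pl)
```

```text
5.35 [ 0.42399654 -0.14493635  0.19169776] 0.8336675602979611Traceback (most recent call last):
  File "<stdin>", line 6, in <module>
  File "h.py", line 13, in big
    return l==1+np.argmax(s[1:,4])
                ~~~~~~~~~^^^^^^^^^
    return _wrapfunc(a, 'argmax', axis=axis, out=out, **kwds)
    return bound(*args, **kwds)
ValueError: attempt to get argmax of an empty sequence
```

View pics/wrist3.png

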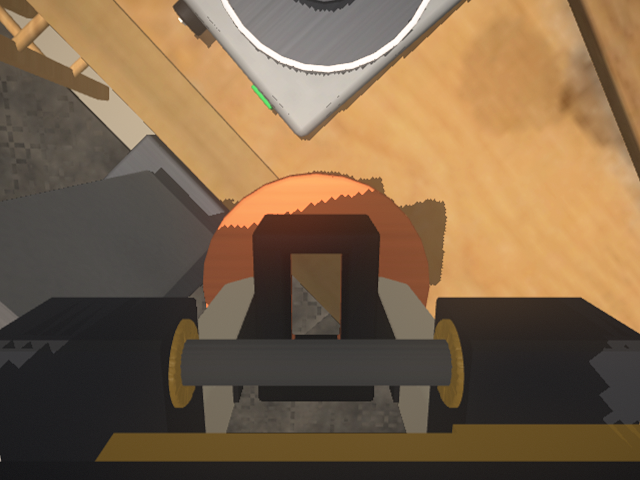

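I went the wrong way: the key needs the arm closer. Moving forward.

>>> play_rows:
  series:
    - [[1,0.02,0.02,0,0],[1,0.04,0.045,0,0],[1,0.05,0.056,0,0],[1,0.05,0.056,0,0],[1,0.05,0.056,0,0]]

```text
t: 5.9
tool_pos: [0.4738, -0.0885, 0.1913]
orientation: [-2.871, -1.275, 0.002]
force: [0.6, 0.2, -2.4]
opening: 0.0437
```

```bash
cat > m.py <<'E'
from plant import sensors, read_camera, robot
from h import *
s=sensors.read_state();T=s['tool_pos'];o=s['orientation'];print(s['t'],T,2*np.arctan2(o[1],o[0])%np.pi)
c=read_camera('wrist');cv2.imwrite('pics/wrist4.png',c['color'][:,:,::-1]);np.savez('wrist4.npz',**c)
P=cloud(c);h=cv2.cvtColor(c['color'],cv2.COLOR_RGB2HSV);H,S,V=[h[:,:,i].astype(int) for i in range(3)]
key=(H>15)&(H<32)&(S>130)&(P[...,2]>.068)&(P[...,2]<.1);key=big(key,(200,0,450,170));ys,xs=np.nonzero(key);print('key px',xs.min(),xs.max(),ys.min(),ys.max())
for lo in(.068,.085,.089):
    k=key&(P[...,2]>lo);X=P[k][:,:2].astype(np.float32)*1000;print(lo,cv2.minAreaRect(X),X.mean(0),P[k][:,2].max())
    w,v=np.linalg.eigh(np.cov(X.T));print('ang',np.arctan2(v[1,1],v[0,1])%np.pi)
rim=((V>200)&(S<40)&(P[...,2]>.045)&(P[...,2]<.075)).astype(np.uint8)
rim=big(rim,(100,0,560,250));X=P[rim][:,:2]
A=np.c_[X,np.ones(len(X))];s_=np.linalg.lstsq(A,(X**2).sum(1),rcond=None)[0];print('rim fit',s_[:2]/2,np.sqrt(s_[2]+(s_[:2]**2).sum()/4),len(X))
f=(abs(P[...,2]-.066)<.003)&(c['range_z']>0);f=big(f,(200,0,450,170));print('flange',cv2.minEnclosingCircle(P[f][:,:2].astype(np.float32)*1000),np.median(P[f][:,2]))
zt=T[2]+.0118
m=(abs(P[...,2]-(zt-.0))<.006)&(V<70)
m=big(m,(230,150,400,420));X=P[m][:,:2].astype(np.float32)*1000;print('hub',cv2.minAreaRect(X),np.median(P[m][:,2]))
d=((H<12)|(H>172))&(S>110)&(c['range_z']>0)&(P[...,2]>.12);d=big(d,(150,120,480,420));Q=P[d];print('disc z',np.median(Q[:,2]));hull=cv2.convexHull(Q[:,:2].astype(np.float32)*1000)
print('disc encl',cv2.minEnclosingCircle(hull))
pl=np.linalg.lstsq(np.c_[Q[:,:2],np.ones(len(Q))],Q[:,2],rcond=None)[0];print('tilt',pl)
E
python3 m.py
```

```text
5.9 [ 0.47375816 -0.08854931  0.19134262] 0.8356736969963867
key px 316 340 35 113
0.068 ((545.8145141601562, -20.487125396728516), (41.118133544921875, 13.548646926879883), 47.85820388793945) [545.6255   -20.415096] 0.09586286248833227
ang 0.8050742422644365
0.085 ((545.8145141601562, -20.487125396728516), (41.118133544921875, 13.548646926879883), 47.85820388793945) [545.6503   -20.391054] 0.09586286248833227
ang 0.8052990000601226
0.089 ((545.87646484375, -20.210153579711914), (40.68484878540039, 13.316129684448242), 46.60023498535156) [545.8106  -20.14934] 0.09586286248833227
ang 0.8026783591999831
rim fit [ 0.53107345 -0.01607379] 0.05823753986310117 2220
flange ((545.7305908203125, -20.094947814941406), 31.969470977783203) 0.06683186710929286
hub ((483.3553771972656, -79.21105194091797), (42.291526794433594, 46.681861877441406), 49.32073974609375) 0.20227352611947652
disc z 0.16874121149281923
disc encl ((475.7423400878906, -87.36442565917969), 49.54575729370117)
tilt [0.13437394 0.29367621 0.13189682]
```

View pics/wrist4.png

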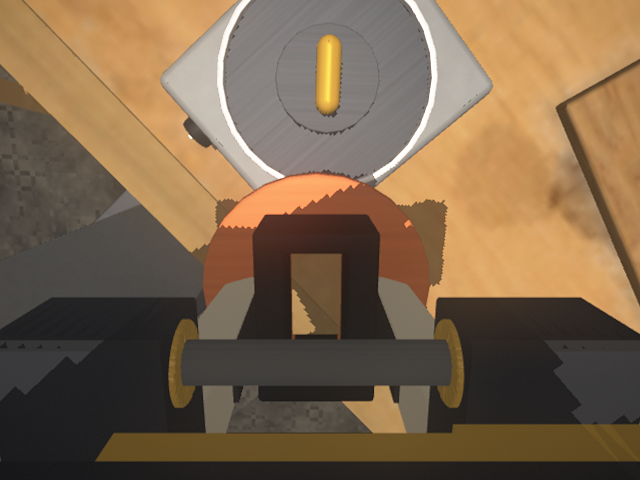

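The key now shows in full at (316–340, 35–113). It is centred at (0.5457, -0.0203) at about 0.805 rad, and the flange circle agrees. The lap sits about 1.5 mm ahead of the TCP along the slot. I'll move over the spindle, then down to just above the key.

>>> play_rows:
  series:
    - [[1,0.02,0.02,0,-0.01],[1,0.045,0.04,0,-0.03],[1,0.06,0.058,0,-0.03],[1,0.071,0.067,-0.01,-0.03],[1,0.071,0.067,-0.035,-0.03],[1,0.071,0.067,-0.055,-0.03],[1,0.071,0.067,-0.06,-0.03],[1,0.071,0.067,-0.06,-0.03]]

```text
t: 6.75
tool_pos: [0.5439, -0.0224, 0.1308]
orientation: [-2.891, -1.227, 0.003]
force: [0.5, -0.6, -2.6]
opening: 0.0439
```

Run:
```python
from plant import sensors, read_camera, robot
from h import *
s=sensors.read_state();o=s['orientation'];print(s['t'],s['tool_pos'],2*np.arctan2(o[1],o[0])%np.pi,s['force'])
c=read_camera('wrist');np.savez('w5.npz',**c);cv2.imwrite('pics/w5.png',cv2.resize(c['color'][150:420,200:440,::-1],None,fx=2.2,fy=2.2))
c=read_camera('side');cv2.imwrite('pics/s5.png',cv2.resize(c['color'][150:290,220:380,::-1],None,fx=4,fy=4))
```

```text
6.75 [ 0.54390185 -0.0224119   0.13082356] 0.8029396855969289 [ 0.47117885 -0.64052798 -2.62125591]
```

View pics/w5.png

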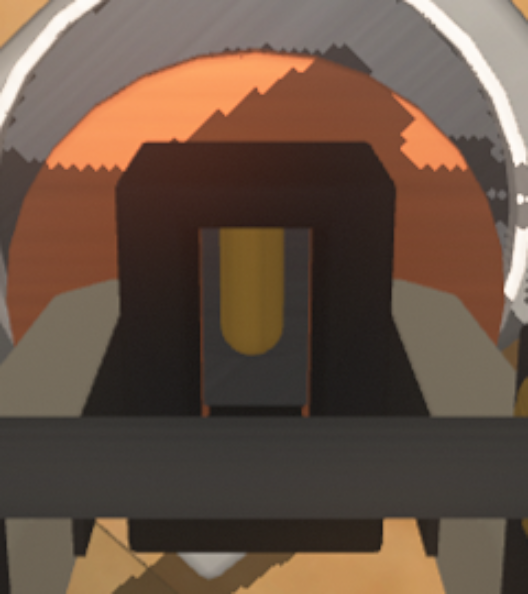

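View pics/s5.png

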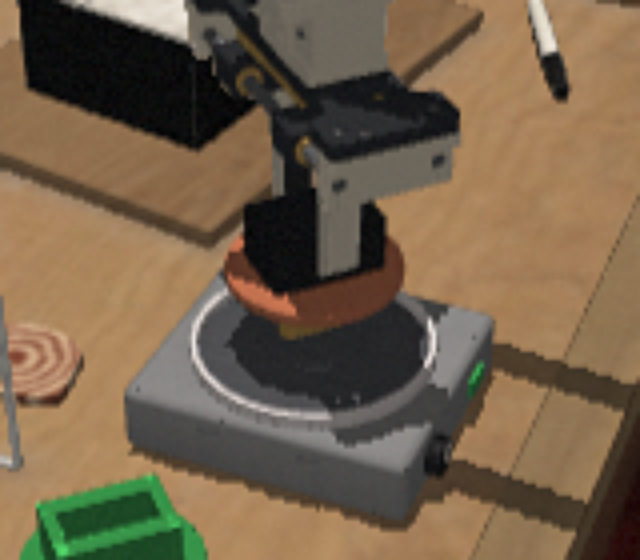

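Run:
```python
from h import *
c=dict(np.load('w5.npz'));P=cloud(c);T=np.array([.5439,-.0224]);a=.803;u=np.array([np.cos(a),np.sin(a)]);n=np.array([-u[1],u[0]])
for v in range(225,345,5):
    p=P[v,314];q=(p[:2]-T)*1000;print(v,c['color'][v,314],'along %.1f across %.1f z %.1f'%(q@u,q@n,p[2]*1000))
```

```text
225 [60 35 26] along 34.3 across -0.2 z 130.3
230 [58 34 27] along 34.6 across -0.3 z 139.7
235 [58 36 30] along 33.2 across -0.3 z 141.4
240 [53 34 28] along 31.5 across -0.3 z 141.8
245 [50 32 27] along 29.8 across -0.3 z 141.8
250 [48 33 26] along 27.9 across -0.3 z 141.6
255 [127  93  40] along 12.4 across -0.0 z 93.8
260 [124  91  38] along 9.7 across 0.0 z 92.8
265 [123  91  40] along 7.4 across 0.0 z 93.2
270 [121  90  37] along 5.2 across 0.0 z 94.1
275 [122  92  39] along 2.9 across 0.0 z 94.4
280 [120  91  38] along 0.2 across 0.0 z 93.9
285 [120  91  39] along -2.5 across 0.0 z 93.3
290 [120  91  40] along -4.6 across 0.0 z 94.3
295 [120  91  39] along -7.1 across 0.0 z 94.3
300 [119  90  38] along -10.1 across 0.0 z 93.2
305 [118  88  37] along -12.5 across 0.0 z 93.4
310 [103  78  35] along -15.4 across 0.0 z 92.7
315 [54 52 50] along -36.9 across 0.3 z 50.2
320 [53 51 49] along -39.9 across 0.3 z 50.5
325 [52 51 49] along -42.8 across 0.3 z 51.1
330 [54 52 51] along -46.1 across 0.3 z 51.0
335 [27 24 21] along -23.8 across 0.0 z 102.1
340 [53 52 49] along 31.4 across -0.7 z 214.2
```

The key sits inside the slot opening in the wrist crop, and depth says it is centred to about 1 mm. I'll lower gently.

>>> play_rows:
  series:
    - [[1,0.001,0.001,-0.005,0],[1,0.001,0.001,-0.01,0],[1,0.001,0.001,-0.015,0],[1,0.001,0.001,-0.02,0],[1,0.001,0.001,-0.024,0],[1,0.001,0.001,-0.028,0],[1,0.001,0.001,-0.031,0],[1,0.001,0.001,-0.031,0]]

```text
t: 7.65
tool_pos: [0.5455, -0.0208, 0.1]
orientation: [-2.891, -1.229, 0.001]
force: [-0.7, -0.1, -3.5]
opening: 0.0441
```

>>> play_rows:
  series:
    - [[1,0,0,-0.001,0],[1,0,0,-0.002,0],[1,0,0,-0.002,0],[1,0,0,-0.002,0]]

```text
t: 8.05
tool_pos: [0.546, -0.0209, 0.0988]
orientation: [2.891, 1.229, 0.0]
force: [0.4, -0.1, -1.8]
opening: 0.0443
```

>>> play_rows:
  series:
    - [[1,0,0,-0.001,0],[1,0,0,-0.001,0],[1,0,0,-0.001,0]]

```text
t: 8.35
tool_pos: [0.546, -0.0208, 0.0977]
orientation: [2.891, 1.229, 0.0]
force: [0.5, -0.5, -1.1]
opening: 0.0437
```

Run:
```python
from plant import sensors, read_camera, robot
from h import *
s=sensors.read_state();print(s['t'],s['tool_pos'],s['force'])
c=read_camera('side');cv2.imwrite('pics/s6.png',cv2.resize(c['color'][150:290,220:380,::-1],None,fx=4,fy=4))
```

```text
8.35 [ 0.54602033 -0.02084808  0.09772651] [ 0.51093922 -0.51625238 -1.1092814 ]
```

View pics/s6.png

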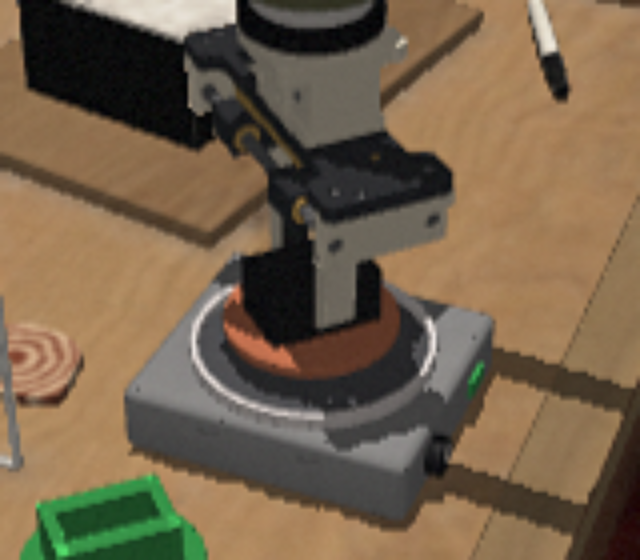

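>>> play_rows:
  series:
    - [[1,0,0,-0.001,0],[1,0,0,-0.001,0],[1,0,0,-0.001,0]]

```text
t: 8.7
tool_pos: [0.5461, -0.0209, 0.0977]
orientation: [2.891, 1.229, 0.0]
force: [-4.5, 0.5, 6.3]
opening: 0.044
```

The force rises at exactly the predicted home height (TCP z 0.0977). Releasing.

>>> play_rows:
  series:
    - [[0.3,0,0,0,0],[-0.3,0,0,0,0],[-1,0,0,0,0],[-1,0,0,0,0],[-1,0,0,0,0],[-1,0,0,0,0]]

```text
t: 9.3
tool_pos: [0.5459, -0.0208, 0.0966]
orientation: [-2.891, -1.229, 0.0]
force: [0.1, -0.6, -0.3]
opening: 0.0791
```

>>> play_rows:
  series:
    - [[-1,0,0,0.01,0],[-1,0,0,0.03,0],[-1,0,0,0.06,0],[-1,0,0,0.1,0],[-1,0,0,0.13,0],[-1,0,0,0.15,0],[-1,-0.02,-0.02,0.15,0],[-1,-0.02,-0.02,0.15,0]]

```text
t: 10.1
tool_pos: [0.5254, -0.0422, 0.2486]
orientation: [2.89, 1.227, 0.002]
force: [-0.3, -0.7, 0.6]
opening: 0.0925
```

Run:
```python
from plant import sensors, read_camera, robot
from h import *
s=sensors.read_state();print(s['t'],s['tool_pos'],s['opening'],s['force'])
c=read_camera('wrist');cv2.imwrite('pics/w7.png',c['color'][:,:,::-1]);P=cloud(c)
V=c['color'].max(2)
m=(abs(P[...,2]-.108)<.006)&(V<90);m=big(m,(150,20,500,340));print('hub',rect(c,m,.108),np.median(P[m][:,2]))
h=cv2.cvtColor(c['color'],cv2.COLOR_RGB2HSV);H,S=h[...,0].astype(int),h[...,1]
d=((H<9)|(H>174))&(S>120)&(abs(P[...,2]-.074)<.02);d=big(d,(100,20,540,360));d=cv2.erode(d.astype(np.uint8),np.ones((5,5)))>0
Q=P[d];print('disc z',np.median(Q[:,2]),np.linalg.lstsq(np.c_[Q[:,:2],np.ones(len(Q))],Q[:,2],rcond=None)[0],len(Q))
c=read_camera('side');cv2.imwrite('pics/s7.png',c['color'][:,:,::-1])
```

```text
10.1 [ 0.52543885 -0.04220604  0.24856836] 0.0925410637131773 [-0.32151088 -0.74144124  0.63660309]
hub ((547.408203125, -20.48687744140625), (65.24349975585938, 43.653289794921875), np.float32(0.8011346), array([546.0622  , -23.554686], dtype=float32), 3377) 0.10859444063267717
disc z nan [0. 0. 0.] 0
  return _methods._mean(a, axis=axis, dtype=dtype,
  ret = ret.dtype.type(ret / rcount)
```

View pics/w7.png

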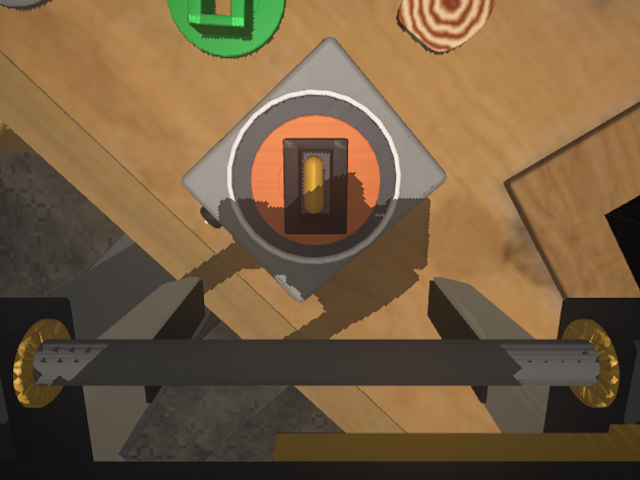

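View pics/s7.png

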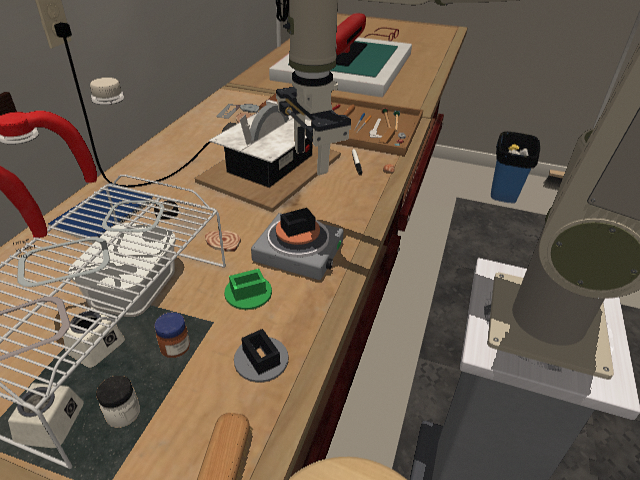

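The wrist view shows the key inside the slot at (314,185). The hub top reads 0.1086 m against 0.108 m at home, and the grey lap is untouched. Handing in.

```bash
python3 -c "
from plant import robot
print(robot.close_job())"
```

```text
the job is handed in; nothing more can be done
None
```

The copper lap is on the spindle with the key in its slot, released, and the job was handed in at about 10 s. I gripped it by the hub, turned it about 1.4 rad to match the key, and lowered it in small steps until the force rose at the predicted home height. Then I opened the gripper and backed the arm clear.

| Last check (wrist camera) | Measured | Target |
|---|---|---|
| Hub top height | 0.1086 m | 0.108 m (the camera read about 0.6 mm high at the start too) |
| Lap centre | (0.5474, -0.0205) m | key at (0.5457, -0.0203) m, under 2 mm off |
| Lap angle | 0.801 rad | key at 0.805 rad |

- **Grey lap:** it looked unmoved in the side picture; I did not measure its position.
- **Checks that failed or disagreed:** my disc-tilt check found no pixels, so level rests on the hub height and the pictures. An earlier rim circle fit from the wrist camera gave a wrong radius, so I ignored it. The top camera differed from the wrist camera by 2–4 mm on the key and lap positions, and I used the wrist values.

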